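Balance the sculpture's beam on its post

ROBOT

A 7-joint arm with a two-finger parallel gripper is mounted at the origin on the work surface. World frame = base frame: x ahead of the robot, y to its left, z up, the work surface at z = 0. Lengths are in m, angles in degrees, forces in N, time in s.
With the tool pointing down it reaches from about 0.35 to 0.9 m from the base axis. Payload 7.2 kg.
Tool frame: the origin (TCP) lies at the very end of the fingers, on their centre line; the grasp point (between the pads) lies 19 mm behind it; z points along the fingers, y is the line along which they close (so a half turn about z gives the same grasp; the last joint's range is limited). The gripper opens to 85 mm and grips with 20 to 120 N. Pads are 22 mm wide; open, the fingers measure 114 mm over their backs; the gripper's body (76 mm by 85 mm) begins 54 mm behind the grasp point. The pads swing forward as they close: fully open they stand 13 mm farther back than shut.
Start: joints at [63.988, 23.554, -0.728, 91.456, 0.321, 64.991, -4.71], TCP at [0.235, -0.579, 0.231] pointing down, gripper open.
Joint ranges: [-169.25, 169.25], [-16.82, 113.86], [-84.01, 82.57], [7.8, 145.47], [-59.2, 239.2], [7.22, 106.19], [-163.78, 163.78]. Speed limits (degrees/s): [136.94, 136.94, 172.46, 172.46, 180, 180, 180].

INTERFACE

Orientations are given as a 3x3 rotation matrix whose columns are the frame's x, y, z axes.
In Python, from rig import r gives the robot as it stands.
- The arm moves only by the shell command python3 -m inch 'ROWS' [OPENING] [FORCE]. ROWS is JSON, a list of rows, each an object with "travel": the shift along the world's x, y, z scaled (see below), a list of three; "rotation": the turn, a rotation vector about the world's x, y, z scaled (see below), a list of three. A call has 1 to 8 rows; each row shifts and turns the commanded pose from where the row before left it; what a row does not reach is not made up. The controller multiplies each number of a shift by 0.025 m and each number of a turn by 5 degrees. A row lasts 1/12 s, in which the tool goes at most 41.7 mm and 7.16 degrees, less where a joint would pass 70% of its speed; a pose out of reach is approached as far as the arm can. A call with a number of a shift or a turn outside -1 to 1 is refused whole. A call with a gripper value outside its range is refused whole. OPENING is the gripper command: -1 is shut, 1 is fully open, values between are in proportion, set as the call begins (- or left out, the last holds). The fingers move at their own pace and stop on an object; FORCE is the grip in N (left out, the last holds). Time passes only in rows, so rows that do not move let the fingers close. It gives the time, the measured TCP pose, the force, the opening and the grip force at its end, in the units of the state.
- r.read_state(): the state, without advancing time (a new reading comes with each control period).
- r.get_image(name): name is "scene" or "top" or "wrist"; returns a dict with "image" (480x640x3 uint8, blue, green, red), "z_map" (480x640 float32, m along the optical axis (not along the pixel's ray), 0 where there is no reading), "fx", "fy", "cx", "cy" (pixels), "R" (3x3) and "t" (3): a world point X has camera coordinates R X + t. Camera axes: x right, y down, z forward; pixel columns grow to the right and rows downward; lengths in m; the calibration is good to about 2 mm. A picture is of the moment at which its call begins.
- r.job_done(): hands the job in; it is judged then, once.
The state is a dict: "t": time; "joint_pos": joint angles; "joint_vel": joint speeds; "effort": joint torques, N m; "ee_pos": TCP position; "eef_rot": TCP orientation; "contact_force": force on the tool from outside, world axes, zero at the start; "torque": the same for the moment, N m; "opening": finger opening in m; "grasp_force": force on a finger pad.
Only numpy, scipy, OpenCV 4.12 (cv2) and the standard library are available. Lean on these libraries where they do the work, as an engineer would, in place of code of your own. Each camera call takes 0.05 s, during which the arm holds its last target. There are 200 camera calls.

TASK

Find the balance point of the lopsided beam with a small trial lift, shift your grip to it and lift the beam level. Lower it, gripped right above the post, onto the narrow post of the stand and let go, so that it stays balanced there, level, on the post alone. Do not let the beam fall or tip steeply, and leave the hammer, pail, slats, mug and jar where they are.

Things in the scene. Friction and masses are not known exactly. Their poses are not given: they have to be found in the camera images.
- beam_mid (a point): Loose lopsided sculpture beam: pale straight wooden batten 200 long, 30 wide, 32 mm high, flat on the table. Point: mid-length, half-way up (16 mm). x: along the batten to the block; z: up. Beam 0.2 to 0.6 kg in all. Its balance point, on the centre line, differs each time and cannot be seen: from 25 mm on the tin's side of this point to 45 mm on the block's side. Bare for gripping: 55 mm tin side to 58 mm block side.
- beam_block_end (a point): Middle of the batten's end at the block (+x end), 16 mm up, 100 mm from mid-length. The grey cast block, 40 long, 56 wide, 44 mm high, is fixed there, flush underneath, covering 60 to 100 mm from mid-length. Hidden weight.
- beam_tin_end (a point): Middle of the batten's end face at the tin (-x end), 16 mm up, 100 mm from mid-length. A low round metal tin, 39 mm across, is fixed on top of the batten, its centre 80 mm from mid-length, its top 44 mm above the batten's underside. Hidden weight.
- post_top (a point): The sculpture's stand, fixed to the table: a dark wooden base 110 x 110 x 14 mm with an upright square steel post, 20 x 20 mm. Point: the centre of the post's flat top, 70 mm above the table. z is up, x and y along the sides of the square. The beam's balance point must rest within 10 mm of the centre, or it tips off.
- stand: The same stand; origin at the centre of the underside of its base.
- hammer: Bystander: claw hammer with yellow handle lying on the table between the places of beam and stand; about 265 mm long, 26 mm high.
- pail: Bystander: round steel pail, 120 mm across at the rim and 130 mm high; origin under its centre.
- slat_a: Bystander: loose wooden slat 200 x 35 x 12 mm; origin under its centre.
- slat_b: Bystander: loose wooden slat 190 x 40 x 12 mm; origin under its centre.
- mug: Bystander: white cup 80 mm across, 90 mm high; origin under its centre.
- jar: Bystander: jar 64 mm across, 100 mm high; origin under its centre.
There are look-alikes about, which are no part of the job. What is shaped like the stand but green is not meant.

How it is judged:
By the outcome, as a careful person would: the job done as asked, in the order asked, and still so for the second after the job is handed in, with the robot touching nothing.
It also fails if it takes over 72 s, if anything falls off the work surface, if the arm or the gripper's body presses on something with over 40 N, if the wrist force passes 120 N, or if a joint passes its speed limit or range.

## Working session

There is one attempt and no reset: what is moved stays moved. The work goes in short steps, Python scripts to look and compute and a shell command to move; the robot and the scene stay as the last step left them, time stands still between calls to the robot, and variables do not carry over. Pictures are saved under pics/ and viewed, at most 10 in all, crops included, and the job is handed in when it is done.

```bash
mkdir -p pics; ls; python3 - <<'E'
from rig import r
import cv2,numpy as np,pickle
for n in ("top","scene"):
    d=r.get_image(n); cv2.imwrite(f"pics/{n}0.png",d["image"]); pickle.dump(d,open(f"{n}0.pkl","wb"))
    print(n,d["fx"],d["cx"],d["cy"],np.round(d["R"],3).tolist(),np.round(d["t"],3))
s=r.read_state();print({k:np.round(v,3).tolist() for k,v in s.items()})
E
```

```text
pics
top 534.2503238024619 318.5229042020187 242.22519566183314 [[-0.014, -1.0, 0.01], [-0.996, 0.013, -0.083], [0.083, -0.011, -0.996]] [0.07  0.569 1.619]
scene 478.2927991746801 328.64512403538373 237.4326311147249 [[0.568, 0.823, 0.01], [0.647, -0.438, -0.624], [-0.51, 0.361, -0.781]] [-0.367 -0.306  1.64 ]
{'t': 0.1, 'joint_pos': [63.989, 23.596, -0.73, 91.499, 0.322, 64.99, -4.709], 'joint_vel': [-0.031, -0.117, -0.008, -0.129, -0.071, -0.04, 0.15], 'effort': [0.002, -60.183, 0.684, -30.009, 0.014, 0.006, -0.0], 'ee_pos': [0.235, -0.579, 0.231], 'eef_rot': [[0.926, 0.376, -0.001], [0.376, -0.926, 0.001], [-0.0, -0.001, -1.0]], 'contact_force': [-0.158, 0.372, -0.345], 'torque': [-0.021, -0.057, 0.03], 'grasp_force': 0.0, 'opening': 0.086}
```

View pics/top0.png

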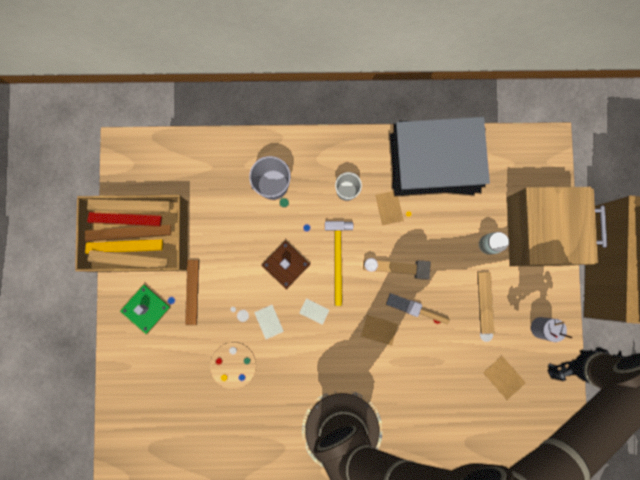

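View pics/scene0.png

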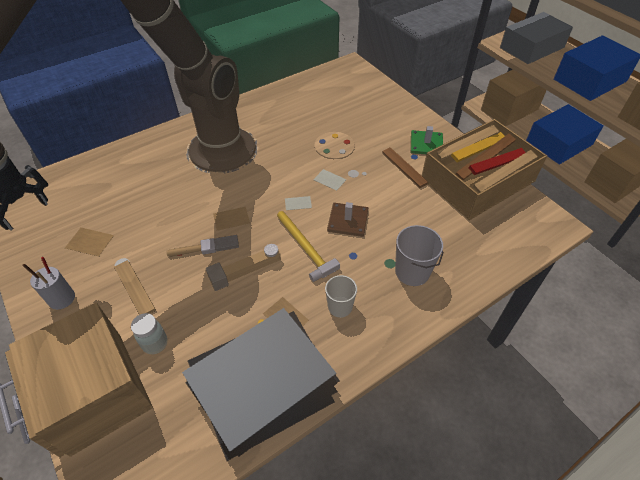

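The top view shows the brown stand with its post at (285,264) and the beam with its tin at (371,265) and block at (423,269). The hammer lies between them at x≈338.
Possible mix-ups:
- **Beam:** (397,267) has the tin and block. The brush or scraper at (415,307) and slats at (486,302) and (192,292) do not.
- **Stand:** brown at (285,264), green at (145,308).

I choose the beam at (397,267) and the brown stand, and will check both in a close crop.

```bash
cat > h.py <<'E'
import numpy as np
def pts(d):
    z=d["z_map"]; v,u=np.mgrid[:480,:640]
    c=np.stack([(u-d["cx"])/d["fx"]*z,(v-d["cy"])/d["fy"]*z,z],-1)
    return (c-d["t"])@d["R"]
def proj(d,X):
    c=d["R"]@np.array(X)+d["t"]; return c[0]/c[2]*d["fx"]+d["cx"],c[1]/c[2]*d["fy"]+d["cy"]
E
python3 - <<'E'
import pickle,cv2,numpy as np
from h import *
d=pickle.load(open("top0.pkl","rb"));P=pts(d)
c=d["image"][200:340,250:460]; cv2.imwrite("pics/crop0.png",cv2.resize(c,None,fx=3.8,fy=3.8,interpolation=cv2.INTER_CUBIC))
print("table z",np.median(P[340:360,480:490,2]))
for nm,(u0,u1,v0,v1) in dict(beam=(355,435,250,284),stand=(258,315,235,292)).items():
    Q=P[v0:v1,u0:u1]; m=(Q[...,2]>.008)
    q=Q[m]
    print(nm,m.sum(),q[:,2].max(), np.histogram(q[:,2],bins=np.arange(0,.1,.006))[0])
    rc=cv2.minAreaRect((q[:,:2]*1000).astype(np.float32)); print(rc)
    hi=q[q[:,2]>(.06 if nm=="stand" else .038)]
    print("high",hi.mean(0),len(hi))
    if nm=="beam":
        k=cv2.kmeans(hi[:,:2].astype(np.float32),2,None,(3,50,1e-5),5,0); print(k[2])
        lo=q[(q[:,2]>.022)&(q[:,2]<.036)]; print(cv2.minAreaRect((lo[:,:2]*1000).astype(np.float32)))
Q=P[215:310,320:356];q=Q[Q[...,2]>.006];print("hammer",q.min(0),q.max(0))
for a in (370,397,423): print(P[266,a])
E
```

```text
table z -0.0014042448450571295
beam 857 1.6595570627541958 [  0  31   6  21 188 210 174 185  26   0   0   0   0   0   0   0]
((484.8096618652344, -103.42877197265625), (88.7022705078125, 374.7958984375), 4.145984172821045)
high [ 0.48413257 -0.18517977  0.1152754 ] 359
[[ 0.49034953 -0.07612728]
 [ 0.4802507  -0.253276  ]]
((492.1755065917969, -174.2375946044922), (199.6454315185547, 52.62852478027344), 80.62262725830078)
stand 1138 1.6595570627541958 [  0 411 571  85   4   0   0   0   0   0  17  27   6   0   0   0]
((505.6518859863281, 165.56202697753906), (155.4175567626953, 161.6331329345703), 3.0797083377838135)
high [0.48494737 0.14338331 0.47166267] 67
hammer [ 0.37595879 -0.05289744  0.00604702] [0.6489869  0.080761   1.65955706]
[ 0.49383384 -0.09249887  0.04493505]
[ 0.49321922 -0.17636196  0.0317932 ]
[ 0.49161272 -0.25271367  0.04692457]
```

View pics/crop0.png

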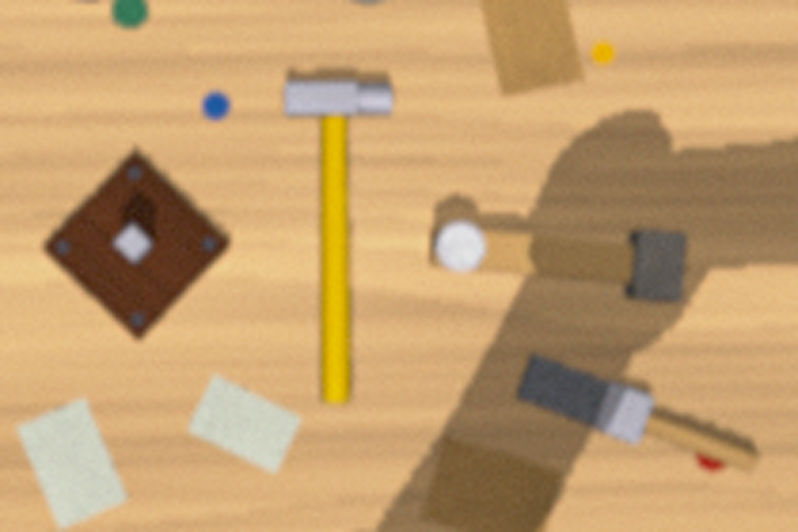

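The crop confirms both: a pale batten with a white tin at crop (460,246) and a grey block at (657,265), and a brown stand with its steel post top at (132,243).

```bash
cat > meas.py <<'E'
import pickle,numpy as np,cv2
from h import *
d=pickle.load(open("top0.pkl","rb"));P=pts(d)
def ray(u,v,z):
    c=np.array([(u-d["cx"])/d["fx"],(v-d["cy"])/d["fy"],1]); w=c@d["R"]; o=-d["t"]@d["R"]
    return o+w*(z-o[2])/w[2]
f=lambda a,b,z: ray(250+(a+.5)/3.8-.5,200+(b+.5)/3.8-.5,z)
t=f(460,246,.044); b=f(657,265,.044); be=f(684,267,.044); te=f(432,249,.032)
print("tin",t,"block",b,"ends",te,be); 
print("yaw",np.degrees(np.arctan2(*(b-t)[1::-1])),"len",np.linalg.norm((b-t)[:2]),"mid",(t+b)/2)
print("post",f(132,243,.07))
Q=P[235:292,258:315];q=Q[(Q[...,2]>.058)&(Q[...,2]<.1)];print("post depth",q.mean(0),np.median(q,0))
q=Q[(Q[...,2]>.006)&(Q[...,2]<.025)];print("base",cv2.minAreaRect((q[:,:2]*1000).astype(np.float32)))
E
python3 meas.py
```

```text
tin [ 0.49877783 -0.09478003  0.044     ] block [ 0.48154325 -0.25157495  0.044     ] ends [ 0.49715441 -0.07354374  0.032     ] [ 0.47966132 -0.27308512  0.044     ]
yaw -96.27265385840681 len 0.1577392683075461 mid [ 0.49016054 -0.17317749  0.044     ]
post [0.50350966 0.16493781 0.07      ]
post depth [0.50234853 0.1646749  0.06777857] [0.50237534 0.16456199 0.06800417]
base ((509.9962463378906, 163.90933227539062), (173.89788818359375, 168.59136962890625), 1.3177489042282104)
```

```bash
python3 -m inch '[{"travel":[1,1,0],"rotation":[0,0,1]},{"travel":[1,1,0],"rotation":[0,0,1]},{"travel":[1,1,0],"rotation":[0,0,1]},{"travel":[1,1,0],"rotation":[0,0,1]},{"travel":[1,1,0],"rotation":[0,0,1]},{"travel":[1,1,0],"rotation":[0,0,1]},{"travel":[1,1,0],"rotation":[0,0,1]},{"travel":[1,1,0],"rotation":[0,0,1]}]' 1 40
```

```text
t: 0.77
ee_pos: [0.436, -0.3776, 0.2311]
eef_rot: [[0.464, 0.886, -0.0], [0.886, -0.464, 0.0], [0.0, -0.0, -1.0]]
contact_force: [1.5, -0.9, -0.6]
opening: 0.0854
grasp_force: 0.0
```

```bash
python3 -m inch '[{"travel":[0.4,1,0],"rotation":[0,0,1]},{"travel":[0.4,1,0],"rotation":[0,0,1]},{"travel":[0.4,1,0],"rotation":[0,0,1]},{"travel":[0.4,1,0],"rotation":[0,0,1]},{"travel":[0.3,1,0],"rotation":[0,0,0.26]},{"travel":[0.26,1,0]},{"travel":[0,1,0]},{"travel":[0,1,0]}]' && python3 -m inch '[{"travel":[0,0.2,0]},{"travel":[0,0,0]},{"travel":[0,0,0]}]' && python3 - <<'E'
from rig import r
import cv2,numpy as np,pickle
d=r.get_image("wrist"); cv2.imwrite("pics/wrist1.png",d["image"]); pickle.dump(d,open("wrist1.pkl","wb"))
print(d["fx"],np.round(d["R"],3).tolist(),(-d["t"]@d["R"]))
E
```

```text
$[5]: bad value
```

```bash
python3 -m inch '[{"travel":[0.4,1,0],"rotation":[0,0,1]},{"travel":[0.4,1,0],"rotation":[0,0,1]},{"travel":[0.4,1,0],"rotation":[0,0,1]},{"travel":[0.4,1,0],"rotation":[0,0,1]},{"travel":[0.3,1,0],"rotation":[0,0,0.26]},{"travel":[0.26,1,0],"rotation":[0,0,0]},{"travel":[0,1,0],"rotation":[0,0,0]},{"travel":[0,1,0],"rotation":[0,0,0]}]' && python3 -m inch '[{"travel":[0,0.2,0],"rotation":[0,0,0]},{"travel":[0,0,0],"rotation":[0,0,0]},{"travel":[0,0,0],"rotation":[0,0,0]}]' && python3 - <<'E'
from rig import r
import cv2,numpy as np,pickle
d=r.get_image("wrist"); cv2.imwrite("pics/wrist1.png",d["image"]); pickle.dump(d,open("wrist1.pkl","wb"))
print(d["fx"],np.round(d["R"],3).tolist(),(-d["t"]@d["R"]))
E
```

```text
t: 1.43
ee_pos: [0.4891, -0.1777, 0.2309]
eef_rot: [[0.115, 0.993, -0.001], [0.993, -0.115, 0.0], [0.0, -0.001, -1.0]]
contact_force: [0.5, 0.8, -0.3]
opening: 0.0854
grasp_force: 0.0
t: 1.68
ee_pos: [0.489, -0.1746, 0.2312]
eef_rot: [[0.115, 0.993, -0.0], [0.993, -0.115, -0.0], [-0.001, -0.0, -1.0]]
contact_force: [0.6, -0.2, 0.5]
opening: 0.0854
grasp_force: 0.0
415.18923689716706 [[0.993, -0.116, 0.0], [-0.111, -0.955, 0.275], [-0.032, -0.273, -0.962]] [ 0.49688778 -0.10588445  0.3736892 ]
```

View pics/wrist1.png

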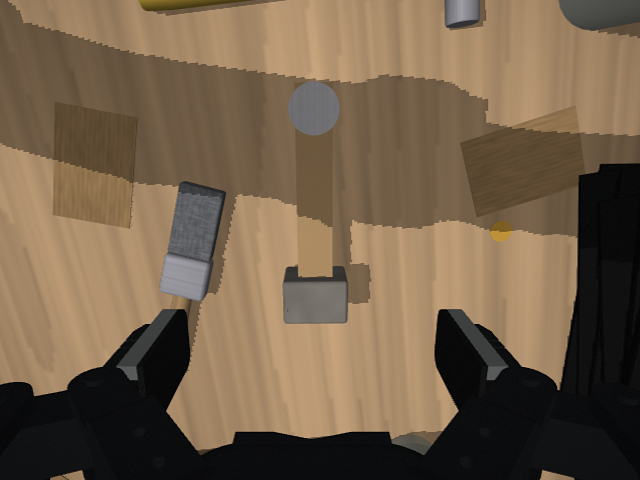

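The wrist view shows the tin at (314,108), bare batten around columns 297–334 and rows 135–275, and the block top at columns 284–347, rows 280–322. The brush to the left is clear of the right-left finger line over the batten.

```bash
cat > meas2.py <<'E'
import pickle,numpy as np,cv2,sys
from h import *
d=pickle.load(open(sys.argv[1],"rb"));P=pts(d)
tabz=np.median(P[100:200,380:440,2]); print("table",tabz)
m=np.zeros((480,640),bool); m[80:330,275:355]=1
z=P[...,2]-tabz
def rect(lo,hi,extra=None):
    k=m&(z>lo)&(z<hi); q=P[k][:,:2]; rc=cv2.minAreaRect((q*1000).astype(np.float32)); return rc,np.median(P[k][:,2])
print("all",rect(.02,.06)); 
k=m&(z>.039)&(z<.05); q=P[k]
b=q[q[:,1]<-.2]; t=q[q[:,1]>-.13]
print("block",cv2.minAreaRect((b[:,:2]*1000).astype(np.float32)),b.mean(0)); print("tin",cv2.minEnclosingCircle((t[:,:2]*1000).astype(np.float32)),t.mean(0))
k=m&(z>.028)&(z<.036); q=P[k]; q=q[(q[:,1]<-.12)&(q[:,1]>-.225)]; print("batten",cv2.minAreaRect((q[:,:2]*1000).astype(np.float32)),q.mean(0))
v=b.mean(0)-t.mean(0); print("yaw",np.degrees(np.arctan2(v[1],v[0])),np.linalg.norm(v[:2]),"mid",(b.mean(0)+t.mean(0))/2)
E
python3 meas2.py wrist1.pkl
```

```text
table -1.8436338203097842e-05
all (((491.01593017578125, -174.3716278076172), (199.93405151367188, 56.007598876953125), 83.77220916748047), np.float64(0.03333514131811197))
block ((482.3554382324219, -253.64561462402344), (40.40642166137695, 56.02077102661133), 83.85105895996094) [ 0.48247527 -0.25204427  0.04372784]
tin ((499.2935485839844, -94.77092742919922), 19.47660255432129) [ 0.49929531 -0.09453736  0.04396506]
batten ((490.99957275390625, -172.4501953125), (108.43064880371094, 30.042598724365234), 83.90396118164062) [ 0.49125961 -0.17008046  0.03196851]
yaw -96.09547134523517 0.15840246341569614 mid [ 0.49088529 -0.17329081  0.04384645]
```

```bash
python3 -m inch '[{"travel":[0.03,-0.38,-1],"rotation":[0,0,0.1]},{"travel":[0,0,-1],"rotation":[0,0,0]},{"travel":[0,0,-1],"rotation":[0,0,0]},{"travel":[0,0,-1],"rotation":[0,0,0]},{"travel":[0,0,-1],"rotation":[0,0,0]},{"travel":[0,0,-1],"rotation":[0,0,0]},{"travel":[0,0,-0.8],"rotation":[0,0,0]},{"travel":[0,0,0],"rotation":[0,0,0]}]' 0.4 40
python3 -m inch '[{"travel":[0,0,-0.6],"rotation":[0,0,0]},{"travel":[0,0,-0.6],"rotation":[0,0,0]},{"travel":[0,0,-0.6],"rotation":[0,0,0]},{"travel":[0,0,-0.5],"rotation":[0,0,0]},{"travel":[0,0,0],"rotation":[0,0,0]},{"travel":[0,0,0],"rotation":[0,0,0]}]'; python3 - <<'E'
from rig import r
import numpy as np
s=r.read_state();print(s["ee_pos"],s["contact_force"],s["torque"],s["opening"])
E
```

```text
t: 2.4
ee_pos: [0.487, -0.1845, 0.0574]
eef_rot: [[0.108, 0.994, -0.006], [0.994, -0.108, 0.002], [0.001, -0.006, -1.0]]
contact_force: [-0.3, 0.4, 0.2]
opening: 0.0596
grasp_force: 0.0
t: 2.9
ee_pos: [0.49, -0.1845, 0.0042]
eef_rot: [[0.107, 0.994, -0.0], [0.994, -0.107, -0.0], [-0.0, -0.0, -1.0]]
contact_force: [-0.7, -1.1, 0.6]
opening: 0.0599
grasp_force: 0.0
[ 0.48995512 -0.18445592  0.00421168] [-0.65116317 -1.06162084  0.60273126] [-0.03871154 -0.04254395  0.0565906 ] 0.059854123451444516
```

```bash
cat > avg.py <<'E'
from rig import r
import numpy as np,sys,pickle
F=[];T=[]
for i in range(12):
    d=r.get_image("wrist"); s=r.read_state(); F.append(s["contact_force"]);T.append(s["torque"])
n=sys.argv[1]; pickle.dump((d,np.mean(F,0),np.mean(T,0),s),open(n+".pkl","wb"))
print(n,np.round(np.mean(F,0),3),np.round(np.mean(T,0),4),"se",np.round(np.std(F,0)/12**.5,3),np.round(np.std(T,0)/12**.5,4),"pos",np.round(s["ee_pos"],4),s["opening"],s["grasp_force"])
E
python3 avg.py base
python3 -m inch '[{"travel":[0,0,0],"rotation":[0,0,0]},{"travel":[0,0,0],"rotation":[0,0,0]},{"travel":[0,0,0],"rotation":[0,0,0]},{"travel":[0,0,0],"rotation":[0,0,0]},{"travel":[0,0,0],"rotation":[0,0,0]},{"travel":[0,0,0],"rotation":[0,0,0]}]' -1 80
python3 -m inch '[{"travel":[0,0,0.15],"rotation":[0,0,0]},{"travel":[0,0,0.15],"rotation":[0,0,0]},{"travel":[0,0,0.15],"rotation":[0,0,0]},{"travel":[0,0,0.15],"rotation":[0,0,0]},{"travel":[0,0,0],"rotation":[0,0,0]},{"travel":[0,0,0],"rotation":[0,0,0]}]'
python3 avg.py lift1
```

```text
base [ 0.093  0.02  -0.258] [-0.0006 -0.0032  0.005 ] se [0.11  0.162 0.145] [0.011  0.0088 0.0106] pos [ 0.49   -0.1836  0.0039] 0.05965356987744437 0.0
t: 4.0
ee_pos: [0.4901, -0.1836, 0.004]
eef_rot: [[0.106, 0.994, 0.0], [0.994, -0.106, -0.0], [-0.0, 0.0, -1.0]]
contact_force: [-0.6, 1.0, 4.5]
opening: 0.0288
grasp_force: 79.9
t: 4.5
ee_pos: [0.49, -0.1837, 0.019]
eef_rot: [[0.106, 0.994, 0.0], [0.994, -0.106, -0.0], [-0.0, 0.0, -1.0]]
contact_force: [-0.0, 0.7, -4.0]
opening: 0.0288
grasp_force: 79.2
lift1 [ 0.033  0.111 -3.832] [-0.09   -0.0085 -0.0039] se [0.111 0.113 0.138] [0.0062 0.0081 0.0082] pos [ 0.4899 -0.1835  0.0187] 0.028646662484594985 79.17789816856384
```

```bash
cat > tilt.py <<'E'
import pickle,numpy as np,sys
from h import *
d,F,T,s=pickle.load(open(sys.argv[1]+".pkl","rb"));P=pts(d)
m=np.zeros((480,640),bool); m[:,275:355]=1
u=np.array([-.1063,-.9943]); n=np.array([.9943,-.1063])
mid=np.array([.4909,-.174])
if len(sys.argv)>2: mid=np.array([float(a) for a in sys.argv[2:4]])
X=P[m]; a=(X[:,:2]-mid)@u; c=(X[:,:2]-mid)@n; z=X[:,2]
k0=(abs(c)<.025)&(z>.01)&(z<.19)&(abs(a)<.13)
for lo,hi,nm in ((-.14,-.055,"tinside"),(.055,.14,"blockside")):
    k=k0&(a>lo)&(a<hi)&(z>np.percentile(z[k0&(a>lo)&(a<hi)],60)) if (k0&(a>lo)&(a<hi)).sum()>5 else None
    if k is not None: print(nm,k.sum(),"a",a[k].mean(),"c",c[k].mean(),"z",np.median(z[k]),"extent",a[k].min(),a[k].max())
k=k0&(a>-.058)&(a<-.02)&(abs(c)<.013)&(z>.015)
print("batten slope deg",np.degrees(np.polyfit(a[k],z[k],1)[0]),z[k].mean(),k.sum())
E
python3 tilt.py base; python3 tilt.py lift1
```

```text
tinside 4589 a -0.07320755347127002 c 0.0004912951800646439 z 0.04441550194103625 extent -0.08572379243055728 -0.05948312581082237
batten slope deg -0.009342503760128079 0.0319493518579592 10779
tinside 4596 a -0.07319142170252194 c 0.00045812341313038575 z 0.05899668859183803 extent -0.08581382243664284 -0.05950661585191705
batten slope deg 0.09395417483750337 0.04657146652436565 10767
```

```bash
python3 -m inch '[{"travel":[0,0,-0.2],"rotation":[0,0,0]},{"travel":[0,0,-0.2],"rotation":[0,0,0]},{"travel":[0,0,-0.19],"rotation":[0,0,0]},{"travel":[0,0,0],"rotation":[0,0,0]},{"travel":[0,0,0],"rotation":[0,0,0]}]'
python3 -m inch '[{"travel":[0,0,0],"rotation":[0,0,0]},{"travel":[0,0,0],"rotation":[0,0,0]},{"travel":[0,0,0],"rotation":[0,0,0]},{"travel":[0.05,0.48,0],"rotation":[0,0,0]},{"travel":[0.05,0.48,0],"rotation":[0,0,0]},{"travel":[0,0,0],"rotation":[0,0,0]},{"travel":[0,0,0],"rotation":[0,0,0]}]' 0.2
python3 -m inch '[{"travel":[0,0,0],"rotation":[0,0,0]},{"travel":[0,0,0],"rotation":[0,0,0]},{"travel":[0,0,0],"rotation":[0,0,0]},{"travel":[0,0,0],"rotation":[0,0,0]},{"travel":[0,0,0],"rotation":[0,0,0]},{"travel":[0,0,0],"rotation":[0,0,0]}]' -1 80
python3 -m inch '[{"travel":[0,0,0.2],"rotation":[0,0,0]},{"travel":[0,0,0.2],"rotation":[0,0,0]},{"travel":[0,0,0.2],"rotation":[0,0,0]},{"travel":[0,0,0.2],"rotation":[0,0,0]},{"travel":[0,0,0],"rotation":[0,0,0]},{"travel":[0,0,0],"rotation":[0,0,0]}]'
python3 avg.py lift2; python3 tilt.py lift2
```

```text
t: 5.52
ee_pos: [0.4899, -0.1836, 0.004]
eef_rot: [[0.106, 0.994, -0.0], [0.994, -0.106, -0.0], [-0.0, -0.0, -1.0]]
contact_force: [-1.2, 0.2, 3.1]
opening: 0.0288
grasp_force: 80.1
t: 6.1
ee_pos: [0.4927, -0.1579, 0.0041]
eef_rot: [[0.103, 0.995, 0.0], [0.995, -0.103, 0.0], [0.001, 0.0, -1.0]]
contact_force: [0.1, -0.8, 0.1]
opening: 0.0513
grasp_force: 0.0
t: 6.6
ee_pos: [0.4926, -0.1598, 0.0043]
eef_rot: [[0.107, 0.994, 0.0], [0.994, -0.107, -0.0], [-0.0, 0.0, -1.0]]
contact_force: [-0.6, 0.8, 4.9]
opening: 0.0287
grasp_force: 80.3
t: 7.1
ee_pos: [0.4926, -0.1598, 0.0244]
eef_rot: [[0.106, 0.994, 0.001], [0.994, -0.106, -0.0], [-0.0, 0.001, -1.0]]
contact_force: [0.6, 0.7, -4.4]
opening: 0.0289
grasp_force: 79.3
lift2 [ 0.125  0.065 -3.973] [-0.0007 -0.0042  0.0015] se [0.148 0.178 0.176] [0.0065 0.0091 0.0059] pos [ 0.4924 -0.1596  0.024 ] 0.02866749317134171 79.3213677406311
tinside 5587 a -0.08088315955343475 c 0.00042520748658361155 z 0.06411932917217575 extent -0.09913389650641652 -0.06052398944075597
batten slope deg 66.24116768796469 0.0657114095082182 13147
```

Gripped at about 14.6 mm on the tin side, the residual moment is about 0, so the balance point is found. I'll lift level, carry the beam to the side of the stand, and measure the post again with the wrist camera.

```bash
python3 -m inch '[{"travel":[0,0,0.4],"rotation":[0,0,0]},{"travel":[0,0,0.8],"rotation":[0,0,0]},{"travel":[0,0,0.8],"rotation":[0,0,0]},{"travel":[0,0,0.8],"rotation":[0,0,0]},{"travel":[0,0,0.8],"rotation":[0,0,0]},{"travel":[0,0,0.8],"rotation":[0,0,0]},{"travel":[0,0,0.8],"rotation":[0,0,0]},{"travel":[0,0,0.3],"rotation":[0,0,0]}]'
python3 -m inch '[{"travel":[-0.2,0.4,0],"rotation":[0,0,0]},{"travel":[-0.4,0.8,0],"rotation":[0,0,0]},{"travel":[-0.4,0.8,0],"rotation":[0,0,0]},{"travel":[-0.4,0.8,0],"rotation":[0,0,0]},{"travel":[-0.4,0.8,0],"rotation":[0,0,0]},{"travel":[-0.4,0.8,0],"rotation":[0,0,0]},{"travel":[-0.3,0.8,0],"rotation":[0,0,0]},{"travel":[0,0.8,0],"rotation":[0,0,0]}]'
python3 -m inch '[{"travel":[0,0.8,0],"rotation":[0,0,0]},{"travel":[0,0.8,0],"rotation":[0,0,0]},{"travel":[0,0.8,0],"rotation":[0,0,0]},{"travel":[0,0.8,0],"rotation":[0,0,0]},{"travel":[0,0.4,0],"rotation":[0,0,0]},{"travel":[0,0,0],"rotation":[0,0,0]},{"travel":[0,0,0],"rotation":[0,0,0]},{"travel":[0,0,0],"rotation":[0,0,0]}]'
python3 avg.py carry; python3 -c "
import pickle,cv2;d=pickle.load(open('carry.pkl','rb'))[0];cv2.imwrite('pics/carry.png',d['image'])"
```

```text
t: 8.37
ee_pos: [0.4937, -0.1597, 0.165]
eef_rot: [[0.106, 0.994, 0.004], [0.994, -0.106, -0.001], [-0.001, 0.004, -1.0]]
contact_force: [0.4, 0.2, -4.4]
opening: 0.0287
grasp_force: 79.8
t: 9.03
ee_pos: [0.4267, -0.0084, 0.1604]
eef_rot: [[0.106, 0.994, -0.003], [0.994, -0.106, -0.001], [-0.001, -0.003, -1.0]]
contact_force: [0.0, 0.2, -4.4]
opening: 0.0289
grasp_force: 79.7
t: 9.7
ee_pos: [0.4291, 0.0798, 0.1609]
eef_rot: [[0.106, 0.994, -0.001], [0.994, -0.106, -0.001], [-0.001, -0.001, -1.0]]
contact_force: [-0.4, -0.8, -3.6]
opening: 0.0285
grasp_force: 79.6
carry [-0.035  0.047 -4.025] [0.0343 0.001  0.0085] se [0.1   0.142 0.154] [0.0084 0.0077 0.009 ] pos [0.43   0.0804 0.1616] 0.0287517772633242 79.58827614784241
```

View pics/carry.png

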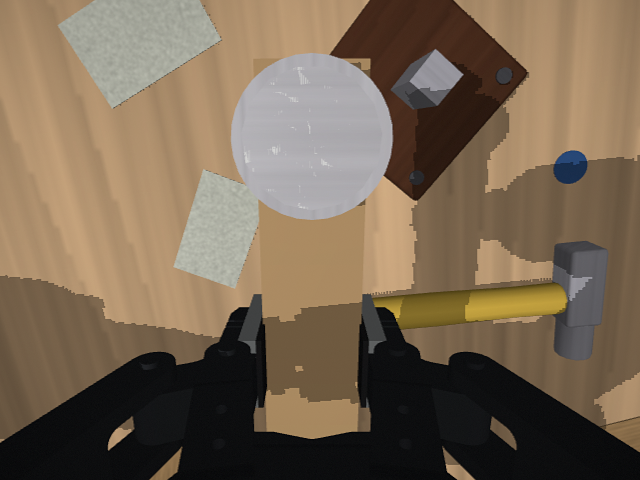

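The level beam hangs in the grip with its tin at (312,135). The post top is at about (434,77), to the right of it.

```bash
python3 avg.py carry2; python3 avg.py carry3; python3 - <<'E'
import pickle,numpy as np,cv2
from h import *
d,F,T,s=pickle.load(open("carry3.pkl","rb"));P=pts(d)
w=P[30:130,380:480]; k=(w[...,2]>.066)&(w[...,2]<.075); q=w[k]
print("post",cv2.minAreaRect((q[:,:2]*1000).astype(np.float32)),q.mean(0),k.sum())
k=(w[...,2]>.01)&(w[...,2]<.018); print("basez",np.median(w[k][:,2]))
m=P[205:290,275:350]; u=np.array([-.1063,-.9943]); a=(m[...,:2]-s["ee_pos"][:2])@u
k=(m[...,2]>.17)&(m[...,2]<.22); print("slope",np.degrees(np.polyfit(a[k],m[k][:,2],1)[0]),a[k].min(),a[k].max(),m[k][:,2].mean())
t=P[60:210,235:390]; k=t[...,2]>.198; q=t[k];print("tin",cv2.minEnclosingCircle((q[:,:2]*1000).astype(np.float32)),s["ee_pos"],q[:,2].mean())
E
```

```text
carry2 [ 0.152 -0.056 -4.194] [0.0225 0.0128 0.0012] se [0.103 0.123 0.15 ] [0.0085 0.009  0.0094] pos [0.4299 0.0804 0.1615] 0.028913509526317806 79.58800077438354
carry3 [-0.206 -0.029 -3.917] [ 0.0073 -0.0023  0.0004] se [0.15  0.115 0.151] [0.0096 0.0079 0.0079] pos [0.4299 0.0804 0.1616] 0.028421867316798778 79.58836913108826
post ((504.6473693847656, 165.4427490234375), (20.531797409057617, 20.34259796142578), 45.67142105102539) [0.50430582 0.16550958 0.06981788] 1633
basez 0.013961967890028513
slope -19.66299981604257 -0.04976861197147328 -0.021567300466301533 0.1908374083030921
tin ((436.6374206542969, 145.3453369140625), 19.722702026367188) [0.42993298 0.08043864 0.1615523 ] 0.20169332310916077
```

```bash
python3 -m inch '[{"travel":[0.3,0.3,0],"rotation":[0,0,0]},{"travel":[0.6,0.7,0],"rotation":[0,0,0]},{"travel":[0.6,0.7,0],"rotation":[0,0,0]},{"travel":[0.6,0.7,0],"rotation":[0,0,0]},{"travel":[0.6,0.7,0],"rotation":[0,0,0]},{"travel":[0.28,0.41,0],"rotation":[0,0,0]},{"travel":[0,0,0],"rotation":[0,0,0]}]'
python3 -m inch '[{"travel":[0,0,-0.3],"rotation":[0,0,0]},{"travel":[0,0,-0.6],"rotation":[0,0,0]},{"travel":[0,0,-0.6],"rotation":[0,0,0]},{"travel":[0,0,-0.6],"rotation":[0,0,0]},{"travel":[0,0,-0.5],"rotation":[0,0,0]},{"travel":[0,0,-0.2],"rotation":[0,0,0]},{"travel":[0,0,0],"rotation":[0,0,0]},{"travel":[0,0,0],"rotation":[0,0,0]}]'
python3 avg.py h1; python3 avg.py h2;python3 avg.py h3
```

```text
t: 12.08
ee_pos: [0.5058, 0.1716, 0.1615]
eef_rot: [[0.104, 0.995, 0.001], [0.995, -0.104, 0.003], [0.003, 0.0, -1.0]]
contact_force: [-0.6, 0.6, -4.0]
opening: 0.0289
grasp_force: 79.6
t: 12.75
ee_pos: [0.5044, 0.168, 0.0916]
eef_rot: [[0.106, 0.994, -0.0], [0.994, -0.106, -0.0], [-0.0, -0.0, -1.0]]
contact_force: [0.8, -0.3, -4.1]
opening: 0.0291
grasp_force: 79.6
h1 [ 0.147 -0.137 -3.958] [0.0288 0.0105 0.0015] se [0.147 0.11  0.214] [0.0067 0.0106 0.0057] pos [0.5045 0.1682 0.0916] 0.02872644729910516 79.62282657623291
h2 [-0.118 -0.207 -4.029] [ 0.0018 -0.0003  0.0009] se [0.162 0.16  0.067] [0.0105 0.0085 0.0071] pos [0.5044 0.1682 0.0915] 0.02885506707402553 79.62198972702026
h3 [-0.09  -0.237 -4.084] [ 0.0139 -0.0097  0.0006] se [0.08  0.12  0.081] [0.0089 0.0103 0.0087] pos [0.5044 0.1682 0.0916] 0.028703256809710018 79.62226510047913
```

```bash
python3 -m inch '[{"travel":[0,0,-0.2],"rotation":[0,0,0]},{"travel":[0,0,-0.2],"rotation":[0,0,0]},{"travel":[0,0,-0.15],"rotation":[0,0,0]},{"travel":[0,0,-0.1],"rotation":[0,0,0]},{"travel":[0,0,0],"rotation":[0,0,0]},{"travel":[0,0,0],"rotation":[0,0,0]}]'
python3 -m inch '[{"travel":[0,0,-0.03],"rotation":[0,0,0]},{"travel":[0,0,0],"rotation":[0,0,0]},{"travel":[0,0,0],"rotation":[0,0,0]}]'
python3 avg.py low1
```

```text
t: 15.05
ee_pos: [0.5043, 0.1682, 0.0751]
eef_rot: [[0.106, 0.994, -0.0], [0.994, -0.106, -0.0], [-0.0, -0.0, -1.0]]
contact_force: [-0.1, -0.4, -4.5]
opening: 0.0286
grasp_force: 79.9
t: 15.3
ee_pos: [0.5044, 0.1682, 0.0746]
eef_rot: [[0.106, 0.994, 0.0], [0.994, -0.106, 0.0], [0.0, 0.0, -1.0]]
contact_force: [-0.6, -0.1, -3.8]
opening: 0.0291
grasp_force: 79.9
low1 [ 0.197  0.022 -4.306] [ 0.01  -0.     0.011] se [0.129 0.152 0.148] [0.0096 0.0081 0.0103] pos [0.5044 0.1682 0.0745] 0.028867953857036336 79.88330483436584
```

```bash
python3 -m inch '[{"travel":[0,0,-0.02],"rotation":[0,0,0]},{"travel":[0,0,0],"rotation":[0,0,0]},{"travel":[0,0,0],"rotation":[0,0,0]}]'
python3 -m inch '[{"travel":[0,0,-0.02],"rotation":[0,0,0]},{"travel":[0,0,0],"rotation":[0,0,0]},{"travel":[0,0,0],"rotation":[0,0,0]}]'
```

```text
t: 16.15
ee_pos: [0.5045, 0.1682, 0.0743]
eef_rot: [[0.106, 0.994, 0.0], [0.994, -0.106, -0.0], [-0.0, 0.0, -1.0]]
contact_force: [-2.2, -1.0, 1.0]
opening: 0.0284
grasp_force: 80.4
t: 16.4
ee_pos: [0.5045, 0.1682, 0.0743]
eef_rot: [[0.106, 0.994, 0.001], [0.994, -0.106, -0.0], [-0.0, 0.001, -1.0]]
contact_force: [-4.0, -1.8, 7.0]
opening: 0.0287
grasp_force: 81.4
```

```bash
python3 -m inch '[{"travel":[0,0,0.02],"rotation":[0,0,0]},{"travel":[0,0,0],"rotation":[0,0,0]},{"travel":[0,0,0],"rotation":[0,0,0]}]' - 20
python3 -m inch '[{"travel":[0,0,0],"rotation":[0,0,0]},{"travel":[0,0,0],"rotation":[0,0,0]},{"travel":[0,0,0],"rotation":[0,0,0]},{"travel":[0,0,0],"rotation":[0,0,0]}]' -0.15
cat > lvl.py <<'E'
from rig import r
import numpy as np,cv2,sys
from h import *
s=r.read_state(); d=r.get_image("wrist");P=pts(d)
if len(sys.argv)>1: cv2.imwrite(sys.argv[1],d["image"])
z=P[...,2]; c=np.array([.5045,.1654]); u=np.array([-.1063,-.9943]); n=np.array([.9943,-.1063])
a=(P[...,:2]-c)@u; b=(P[...,:2]-c)@n
for lo,hi,w,nm in ((-.085,-.055,.012,"tin"),(-.045,-.025,.012,"batten-"),(.025,.055,.012,"batten+"),(.08,.105,.02,"block")):
    k=(a>lo)&(a<hi)&(abs(b)<w)&(z>.09)&(z<.13); 
    if k.sum()>20: print(nm,k.sum(),"z",np.median(z[k]),"slope",np.degrees(np.polyfit(a[k],z[k],1)[0]))
print(s["t"],s["contact_force"],s["opening"])
E
python3 lvl.py; python3 lvl.py
```

```text
t: 16.65
ee_pos: [0.5045, 0.1682, 0.0743]
eef_rot: [[0.106, 0.994, 0.0], [0.994, -0.106, -0.0], [-0.0, 0.0, -1.0]]
contact_force: [-1.8, -1.2, 4.4]
opening: 0.0284
grasp_force: 80.5
t: 16.98
ee_pos: [0.5046, 0.1683, 0.074]
eef_rot: [[0.106, 0.994, 0.0], [0.994, -0.106, 0.0], [0.0, 0.0, -1.0]]
contact_force: [-0.1, -0.4, -0.4]
opening: 0.0361
grasp_force: 0.0
tin 12990 z 0.11398003820693314 slope -0.0033061024448567252
batten- 5431 z 0.10195828843019851 slope -0.06415955098313068
batten+ 364 z 0.10186919836905142 slope -7.461904122745369
16.9833 [-0.1422785  -0.38431051 -0.38131236] 0.0361320525835026
tin 12964 z 0.11391657517025305 slope 0.04402649079954614
batten- 5419 z 0.10193825341953512 slope 0.069110306238943
batten+ 378 z 0.10184561547644345 slope -7.129087275499183
17.0333 [-0.2093361   0.24302879 -0.9094153 ] 0.03647890471647889
```

Level and released. I'll open wider, go straight up, and verify.

```bash
python3 -m inch '[{"travel":[0,0,0],"rotation":[0,0,0]},{"travel":[0,0,0],"rotation":[0,0,0]},{"travel":[0,0,0],"rotation":[0,0,0]},{"travel":[0,0,0],"rotation":[0,0,0]}]' 0.4
python3 lvl.py
python3 -m inch '[{"travel":[0,0,0.2],"rotation":[0,0,0]},{"travel":[0,0,0.4],"rotation":[0,0,0]},{"travel":[0,0,0.6],"rotation":[0,0,0]},{"travel":[0,0,0.8],"rotation":[0,0,0]},{"travel":[0,0,0.8],"rotation":[0,0,0]},{"travel":[0,0,0.8],"rotation":[0,0,0]},{"travel":[0,0,0.6],"rotation":[0,0,0]},{"travel":[0,0,0],"rotation":[0,0,0]}]'
python3 -m inch '[{"travel":[0,0,0],"rotation":[0,0,0]},{"travel":[0,0,0],"rotation":[0,0,0]},{"travel":[0,0,0],"rotation":[0,0,0]},{"travel":[0,0,0],"rotation":[0,0,0]},{"travel":[0,0,0],"rotation":[0,0,0]},{"travel":[0,0,0],"rotation":[0,0,0]},{"travel":[0,0,0],"rotation":[0,0,0]},{"travel":[0,0,0],"rotation":[0,0,0]}]'
python3 lvl.py; python3 -c "
from rig import r;import cv2;cv2.imwrite('pics/end.png',r.get_image('scene')['image'])"
```

```text
t: 17.42
ee_pos: [0.5044, 0.1682, 0.074]
eef_rot: [[0.106, 0.994, 0.0], [0.994, -0.106, -0.0], [-0.0, 0.0, -1.0]]
contact_force: [-0.5, 0.2, -0.5]
opening: 0.0599
grasp_force: 0.0
tin 12978 z 0.11395091519950207 slope 0.06475219868367894
batten- 5419 z 0.1019491778459699 slope 0.09720704870731645
batten+ 404 z 0.10182432109356339 slope -6.850766391345368
17.4167 [-0.49584832  0.15143297 -0.45643933] 0.059899226935782764
t: 18.13
ee_pos: [0.5061, 0.1692, 0.1832]
eef_rot: [[0.106, 0.994, 0.006], [0.994, -0.106, 0.002], [0.002, 0.006, -1.0]]
contact_force: [-0.2, -0.2, 0.2]
opening: 0.0597
grasp_force: 0.0
t: 18.8
ee_pos: [0.5044, 0.1682, 0.1789]
eef_rot: [[0.106, 0.994, -0.0], [0.994, -0.106, -0.0], [-0.0, -0.0, -1.0]]
contact_force: [-0.1, -0.0, 0.5]
opening: 0.0598
grasp_force: 0.0
tin 3169 z 0.11394815261275609 slope 0.04372877753539272
batten- 1664 z 0.10197185804567946 slope 0.007445026914647951
batten+ 1918 z 0.10198914418015542 slope 0.01869806741662243
block 2445 z 0.11398345247390453 slope -0.03470026193513272
18.8 [-0.07546872 -0.01420054  0.53497729] 0.0598375183561279
```

View pics/end.png

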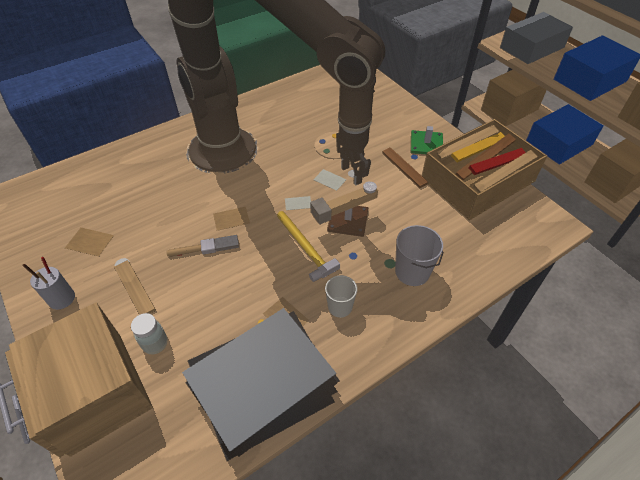

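The picture shows the beam level on the brown stand's post, block at (320,209) and tin at (370,188). The gripper is clear above it and the bystanders have not moved.

```bash
python3 -c "
from rig import r;print(r.job_done())"
```

```text
the job is handed in; nothing more can be done
None
```

The beam now rests level and balanced on the brown stand's post alone, with the gripper clear, nothing else moved, and the job handed in at about 19 s.

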